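# Open a paint pressure pot whose cap has an unknown thread hand

### The job

The paint pressure pot needs its cap off for refilling, but nobody knows whether this cap has a normal or a reverse thread: try turning it one way about an eighth of a turn, and if it stops after a few degrees turn it the other way instead, until it is free. Then lift it straight off, never dragging it up while it is still locked, and finish still holding it upright in the gripper, about a hand's breadth above the open mouth. Leave the mixing cup, the brown bottle and the roll of tape where they are.

Things in the scene. Friction and masses are not known exactly. Their poses are not given: they have to be found in the camera images.
- pot: Grey metal paint pressure pot, immovable: foot 132 mm across, body 110 mm, aluminium neck 64 mm across with its rim 96 mm above the table; brass outlet on its -x side, small gauge on its +y side (both lower than 60 mm, at most 80 mm from the axis). Origin: on the pot's upright axis at table height; z up, x points away from the yellow index mark on the neck (-x side).
- cap_grip (a point): Grip of the loose black cap that shuts the pot: upright ribbed cylinder 34 mm across, 36 mm high, on a flange 60 mm across and 5 mm thick that rests on the neck rim. The point is on the cap's axis, 11 mm below the top of the grip, 25 mm above the flange's upper face; 126 mm above the table when seated. z up; x away from the yellow line on the flange, which is at the pot's index mark when locked.
- cap: The same cap (about 0.09 kg); origin on its axis at the flange's underside, 30 mm below cap_grip; a plug with a cross bar reaches 16 mm below it. Turns almost without drag; locked, it can rise only 2 mm. Against a stop, fingers gripping with about 25 N slip round it harmlessly; ease back a little (5 degrees) before lifting, so that the bar does not press on the end stop.
- mouth (a point): Centre of the pot's mouth, level with the neck rim; z up. The cap turns about this axis. The right way, it turns about 46 degrees (0.80 rad) from locked to an end stop, and there (or down to 40 degrees) it lifts straight up, clear after 20 mm. The wrong way it stops dead after 7 degrees and stays locked. Either clockwise or anticlockwise may be right; it differs each time and cannot be seen from outside.
- mix_cup_center (a point): White mixing cup, 57 mm across and 48 mm high, this point at its centre half-way up. Standing by; to be left where it is.
- amber_bottle_center (a point): Small brown bottle with a cream cap, 36 mm across and 80 mm high, this point at its centre half-way up. Standing by; to be left where it is.
- tape_roll_center (a point): Roll of masking tape lying flat, 104 mm across and 25 mm high, this point at its centre half-way up. Standing by; to be left where it is.
Mind the look-alikes: they are no part of the job. Several things look just like the pot: the one meant starts farthest to the robot's right.

How it is judged:
By the outcome, as a careful person would: the job done as asked, in the order asked, and still so for the second after the job is handed in, while the arm keeps its last pose, push and grip.
It also fails if it takes over 48 s, if anything falls off the work surface, if the arm or the gripper's body presses on something with over 40 N, if the wrist force passes 120 N, or if a joint passes its speed limit or range.

### The arm

A 7-joint arm with a two-finger parallel gripper is mounted at the origin on a cart in front of the work surface, level with it; the furniture and walls round the work are solid. World frame = base frame: x ahead of the robot, y to its left, z up, the work surface at z = 0. Lengths are in m, angles in rad, forces in N, time in s.
With the tool pointing down it reaches from about 0.425 to 0.925 m from the base axis. Payload 6.8 kg.
Tool frame: the origin (TCP) lies midway between the tips of the shut fingers; the grasp point (between the pads) lies 19 mm behind it; y points along the fingers, z is the direction in which the jaws open and shut, and the axes are right-handed (so a half turn about y gives the same grasp; the last joint's range is limited). The gripper opens to 85 mm and grips with 20 to 120 N. Pads are 22 mm wide; open, the fingers measure 114 mm over their backs; the gripper's body (76 mm by 85 mm) begins 54 mm behind the grasp point. The pads swing forward as they close: fully open they stand 13 mm farther back than shut.
Start: joints at [-1.415, 0.477, 0.022, 1.555, -0.011, 1.109, -0.083], TCP at [0.176, 0.652, 0.231] pointing down, gripper open.
Joint ranges: [-2.96, 2.96], [-0.34, 2.1], [-1.41, 1.46], [0.24, 2.44], [-1.37, 4.51], [0.17, 1.92], [-2.96, 2.96]. Speed limits (rad/s): [2.39, 2.39, 3.14, 3.14, 3.14, 3.14, 3.14].

### API

Orientations are given as a rotation vector (axis times angle).
In Python, from bench import r gives the robot as it stands.
- The arm moves only by the tool send_rows, never from a script. Its argument "rows" is text: rows parted by semicolons, each of 6 numbers parted by spaces: the shift along the world's x, y, z in m, then the turn, a rotation vector about the world's x, y, z in rad. A call has 1 to 20 rows; each row shifts and turns the commanded pose from where the row before left it; what a row does not reach is not made up. A row lasts 1/10 s, in which the tool goes at most 50 mm and 8.59 degrees, less where a joint would pass 70% of its speed; a pose out of reach is approached as far as the arm can. A call is refused whole if a number of a shift passes 0.05 or a number of a turn 0.15, either way. A call with a gripper value outside its range is refused whole. "grip" is the finger opening in m, from 0 to 0.0854, set as the call begins (left out, the last holds). The fingers move at their own pace and stop on an object; "grip_force" is the grip in N (left out, the last holds). Time passes only in rows, so rows that do not move let the fingers close. It gives the time, the measured TCP pose, the force and the opening at its end, in the units of the state.
- r.get_obs(): the state, without advancing time (a new reading comes with each control period).
- r.grab_frame(name): name is "scene" or "top" or "wrist"; returns a dict with "pixels" (480x640x3 uint8, red, green, blue), "intrinsics" (3x3 intrinsics, pixels), "position" and "orientation" of the camera in the world. Camera axes: x right, y up, looking along -z (the intrinsics and any distortion apply to the point x, -y, -z); pixel columns grow to the right and rows downward; lengths in m; the calibration is good to about 2 mm. A picture is of the moment at which its call begins. There is no depth.
- r.hand_in(): hands the job in, once; it reports no verdict.
The state is a dict: "clock": time; "joints": joint angles; "qvel": joint speeds; "tau": joint torques, N m; "tcp_pos": TCP position; "orientation": TCP orientation; "contact_force": force on the tool from outside, world axes, zero at the start; "moment": the same for the moment, N m; "grip_width": finger opening in m.
Only numpy, scipy, OpenCV 4.12 (cv2) and the standard library are available. Lean on these libraries where they do the work, as an engineer would, in place of code of your own. Each camera call takes 0.05 s, during which the arm holds its last target.

## Working session

There is one attempt and no reset: what is moved stays moved. The work goes in short steps, Python scripts to look and compute and a tool call to move; the robot and the scene stay as the last step left them, time stands still between calls to the robot, and variables do not carry over. Pictures are saved under pics/ and viewed, and the job is handed in when it is done.

Besides the shell and the picture viewer there is one more tool, called after ">>>" as name(argument=value, ...) on one line, values as JSON. send_rows: Moves the arm, as the interface text tells. Its arguments: {"type":"object","properties":{"rows":{"type":"string"},"grip":{"type":"number"},"grip_force":{"type":"number"}},"required":["rows"]}

```bash
mkdir -p pics; cat > h.py <<'E'
import numpy as np, cv2, pickle
from bench import r
def snap(n,f):
    d=r.grab_frame(n); cv2.imwrite(f'pics/{f}.png',np.array(d['pixels'])[:,:,::-1]); pickle.dump(d,open(f'pics/{f}.pkl','wb')); return d
E
python3 - <<'E'
from h import *
for n in("scene","top","wrist"):
    d=snap(n,n+'0'); print(n,d['position'],d['orientation'],d['intrinsics'],[k for k in d])
print(r.get_obs())
E
```

```text
scene [ 0.04577059 -0.66531429  0.64277462] [ 1.01768302 -0.31474848 -0.54046756] [[552.34428856   0.         313.81226408]
 [  0.         552.34428856 245.46145942]
 [  0.           0.           1.        ]] ['pixels', 'intrinsics', 'position', 'orientation']
top [0.44247471 0.13546375 1.23253611] [ 0.06217767 -0.08598198 -1.55239479] [[541.14997268   0.         316.08010042]
 [  0.         541.14997268 242.43136509]
 [  0.           0.           1.        ]] ['pixels', 'intrinsics', 'position', 'orientation']
wrist [0.11029068 0.66851604 0.37354483] [-0.23160967 -0.17490179  1.2996239 ] [[422.60539405   0.         320.64180741]
 [  0.         422.60539405 237.48395367]
 [  0.           0.           1.        ]] ['pixels', 'intrinsics', 'position', 'orientation']
{'clock': 0.15, 'joints': array([-1.41510568,  0.47759559,  0.02237312,  1.55614756, -0.01149387,
        1.10930001, -0.08310693]), 'qvel': array([ 1.33618945e-03, -2.11614510e-03,  7.55093206e-04, -8.08697201e-04,
       -4.99419540e-04, -5.09624089e-05,  1.17922049e-03]), 'tau': array([ 2.44060153e-03, -5.96927404e+01,  1.60966080e+00, -2.81490719e+01,
        1.24613108e-02,  6.54964271e-03,  1.79546976e-05]), 'tcp_pos': array([0.17591182, 0.65124231, 0.23059182]), 'orientation': array([-1.56218041,  0.20716884, -0.20706474]), 'contact_force': array([0.52870637, 0.22580638, 0.05201352]), 'moment': array([ 0.02362368,  0.01820884, -0.00045065]), 'grip_width': 0.08543534111641848}
```

View pics/scene0.png

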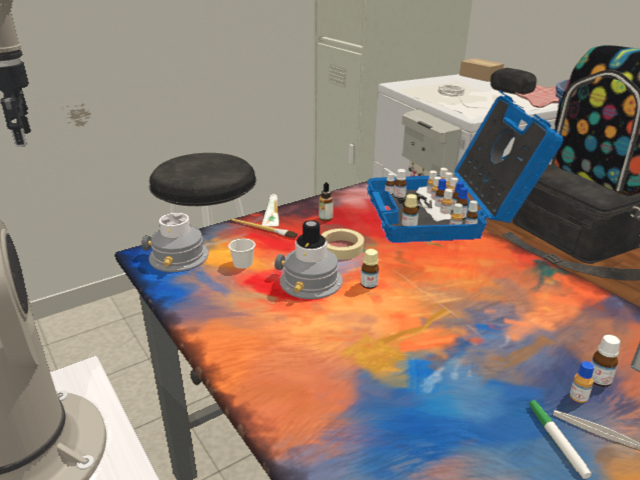

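View pics/top0.png

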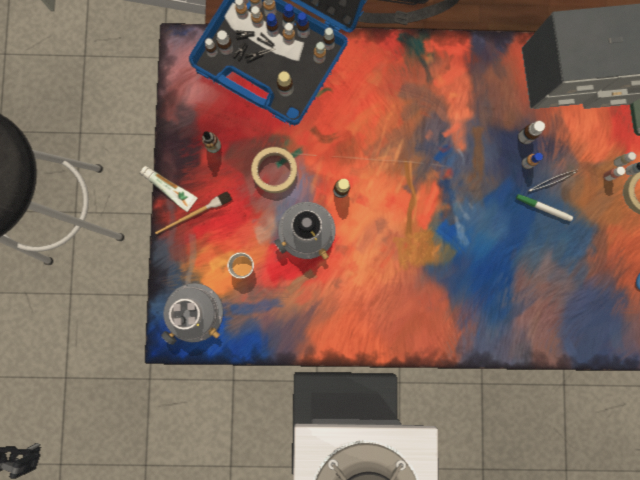

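View pics/wrist0.png

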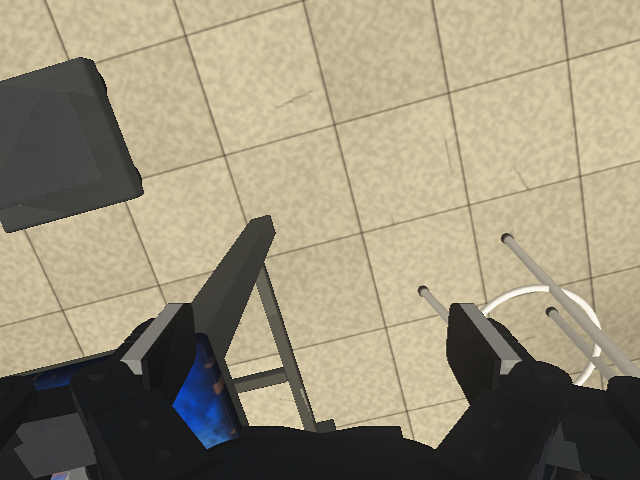

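Two look-alikes: the capped pot at top (305,231) / scene (311,265), and the open pot at top (192,315) / scene (177,245). The robot's right is −y, which is right in the top view, so the capped one fits. I'll confirm it in an enlarged crop.

```bash
python3 - <<'E'
from h import *
a=cv2.imread('pics/top0.png')[180:280,250:370]; b=cv2.imread('pics/scene0.png')[210:310,260:380]
cv2.imwrite('pics/crop0.png',np.hstack([cv2.resize(a,None,fx=3.3,fy=3.3,interpolation=2),cv2.resize(b,None,fx=3.3,fy=3.3,interpolation=2)]))
E
```

```text
(no output)
```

View pics/crop0.png

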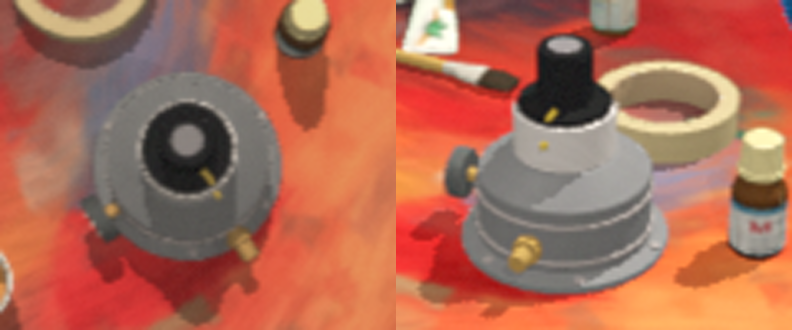

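The crop shows the capped pot: black grip top disc at about top (306.4,222.4) and scene (311.8,223.6), flange line aligned with the neck's index mark (locked), outlet at lower right. Now the position.

```bash
cat >> h.py <<'E'
from scipy.spatial.transform import Rotation as R
def ray(f,u,v):
    d=pickle.load(open(f'pics/{f}.pkl','rb')); K=np.array(d['intrinsics'])
    c=np.array([(u-K[0,2])/K[0,0],-(v-K[1,2])/K[1,1],-1.]); return np.array(d['position']),R.from_rotvec(d['orientation']).as_matrix()@c
def atz(f,u,v,z):
    p,d=ray(f,u,v); return p+d*(z-p[2])/d[2]
def tri(*obs):
    A=np.zeros((3,3));b=np.zeros(3)
    for o in obs:
        p,d=ray(*o); d=d/np.linalg.norm(d); M=np.eye(3)-np.outer(d,d); A+=M;b+=M@p
    return np.linalg.solve(A,b)
def proj(f,X):
    d=pickle.load(open(f'pics/{f}.pkl','rb')); K=np.array(d['intrinsics'])
    c=R.from_rotvec(d['orientation']).as_matrix().T@(np.asarray(X)-d['position']); return K[0,0]*c[0]/-c[2]+K[0,2],K[1,1]*c[1]/c[2]+K[1,2]
E
python3 - <<'E'
from h import *
print(tri(('top0',306.4,222.4),('scene0',311.8,223.6)))
c=atz('top0',306.4,222.4,.137);print(c,atz('scene0',311.8,223.6,.137))
# overlay
c=(c+atz('scene0',311.8,223.6,.137))/2
print('mark top',atz('top0',250+213/3.3,180+181/3.3,.101)[:2]-c[:2], 'outlet',atz('top0',250+245/3.3,180+245/3.3,.035)[:2]-c[:2])
print('n/b bottle',atz('top0',342,187,.08),'tape',atz('top0',274,171,.025),'cup',atz('top0',240,265,.048), 'pot2',atz('top0',184,314,.096))
out=[]
for f,(x,y) in(('top0',(250,180)),('scene0',(260,210))):
    im=cv2.resize(cv2.imread(f'pics/{f}.png')[y:y+100,x:x+120],None,fx=3.3,fy=3.3,interpolation=2)
    for rr,z in((.017,.137),(.030,.101),(.032,.096),(.066,0)):
        P=np.array([[ (np.array(proj(f,[c[0]+rr*np.cos(t),c[1]+rr*np.sin(t),z]))-(x,y)+.5)*3.3] for t in np.linspace(0,6.28,60)]).astype(int)
        cv2.polylines(im,[P],True,(0,255,0),1)
    out.append(im)
cv2.imwrite('pics/ov0.png',np.hstack(out))
o=r.get_obs();print(R.from_rotvec(o['orientation']).as_matrix())
E
```

```text
[0.58826793 0.1394903  0.13665591]
[0.58720662 0.14008183 0.137     ] [0.58903613 0.13855562 0.137     ]
mark top [-0.02223073 -0.016688  ] outlet [-0.05792354 -0.03967267]
n/b bottle [0.67330126 0.06476391 0.08      ] tape [0.71809517 0.2161065  0.025     ] cup [0.50245567 0.28382929 0.048     ] pot2 [0.39630157 0.39078673 0.096     ]
[[ 9.65406172e-01 -2.39170190e-04  2.60750582e-01]
 [-2.60750669e-01 -1.30013976e-03  9.65405302e-01]
 [ 1.08116031e-04 -9.99999126e-01 -1.31752674e-03]]
```

View pics/ov0.png

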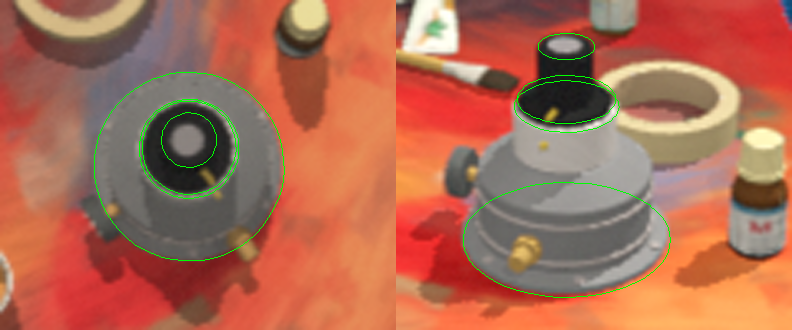

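The overlay matches in both views (foot, neck, flange, grip top): axis ≈ (0.588, 0.139), height 0.137 as given. Moving over it.

>>> send_rows(rows="0.0206 -0.0256 0 0 0 0;0.0206 -0.0256 0 0 0 0;0.0206 -0.0256 0 0 0 0;0.0206 -0.0256 0 0 0 0;0.0206 -0.0256 0 0 0 0;0.0206 -0.0256 0 0 0 0;0.0206 -0.0256 0 0 0 0;0.0206 -0.0256 0 0 0 0;0.0206 -0.0256 0 0 0 0;0.0206 -0.0256 0 0 0 0;0.0206 -0.0256 0 0 0 0;0.0206 -0.0256 0 0 0 0;0.0206 -0.0256 0 0 0 0;0.0206 -0.0256 0 0 0 0;0.0206 -0.0256 0 0 0 0;0.0206 -0.0256 0 0 0 0;0.0206 -0.0256 0 0 0 0;0.0206 -0.0256 0 0 0 0;0.0206 -0.0256 0 0 0 0;0.0206 -0.0256 0 0 0 0", grip=0.0854)

```text
clock: 2.15
tcp_pos: [0.5885, 0.1385, 0.2311]
orientation: [-1.561, 0.207, -0.207]
contact_force: [-0.2, 0.1, 0.3]
grip_width: 0.0856
```

>>> send_rows(rows="0 0 0 0 0 0;0 0 0 0 0 0")

```text
clock: 2.35
tcp_pos: [0.588, 0.139, 0.2309]
orientation: [-1.561, 0.209, -0.208]
contact_force: [-0.2, 0.3, 0.2]
grip_width: 0.0854
```

```bash
python3 - <<'E'
from h import *
d=snap('wrist','w1'); o=r.get_obs(); print(o['clock'],o['joints'],o['tcp_pos'],o['orientation'],o['contact_force'])
f='w1';im=cv2.imread('pics/w1.png');c=[.588,.139]
for rr,z in((.017,.137),(.030,.101),(.032,.096),(.066,0)):
    P=np.array([[np.array(proj(f,[c[0]+rr*np.cos(t),c[1]+rr*np.sin(t),z]))] for t in np.linspace(0,6.28,60)]).astype(int)
    cv2.polylines(im,[P],True,(0,255,0),1)
cv2.imwrite('pics/w1o.png',im)
E
```

```text
2.4 [-0.54524297  0.36656795  0.26957831  1.74678111 -0.11138937  1.04402986
  1.07070498] [0.58743372 0.14027216 0.23090888] [-1.56067991  0.20776119 -0.20600463] [-0.03750299  0.31897475  0.10626632]
```

View pics/w1o.png

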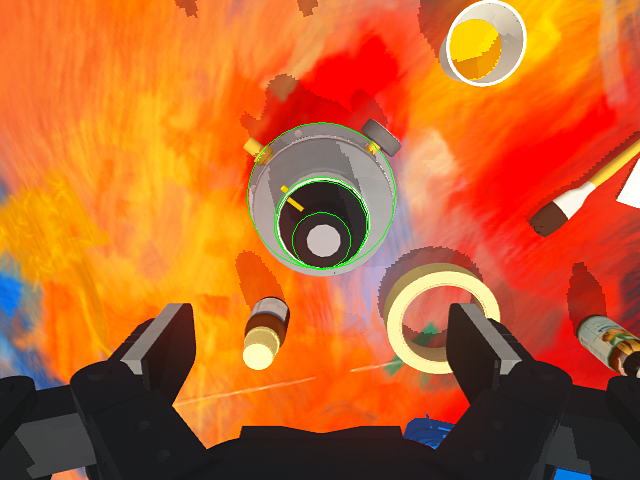

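The wrist view agrees within about 2 px: grip disc at (323,241), neck and foot outlines on their predictions. Descending.

>>> send_rows(rows="0 0 -0.015 0 0 0;0 0 -0.015 0 0 0;0 0 -0.015 0 0 0;0 0 -0.015 0 0 0;0 0 -0.015 0 0 0;0 0 -0.01 0 0 0;0 0 -0.01 0 0 0;0 0 -0.01 0 0 0;0 0 -0.01 0 0 0;0 0 -0.01 0 0 0;0 0 0 0 0 0;0 0 0 0 0 0")

```text
clock: 3.6
tcp_pos: [0.588, 0.1396, 0.1062]
orientation: [-1.561, 0.207, -0.207]
contact_force: [-0.9, 0.4, 0.3]
grip_width: 0.0853
```

```bash
python3 - <<'E'
from h import *
d=snap('wrist','w2');snap('scene','s2'); o=r.get_obs(); print(o['clock'],o['tcp_pos'],o['contact_force'])
im=cv2.imread('pics/s2.png')[160:310,240:400]
cv2.imwrite('pics/s2c.png',cv2.resize(im,None,fx=4,fy=4))
E
```

```text
3.7 [0.58842672 0.13977746 0.10679539] [-0.35397425  0.1849046   0.08186227]
```

View pics/w2.png

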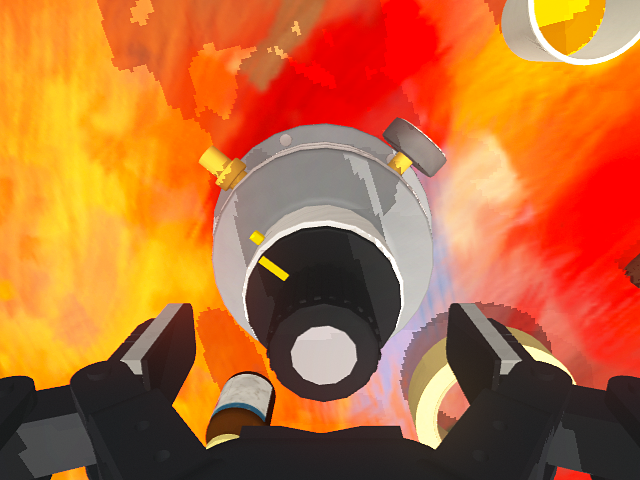

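View pics/s2c.png

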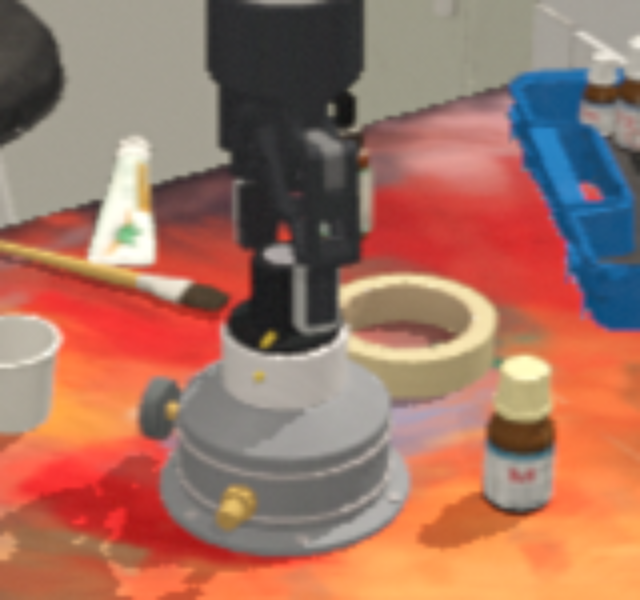

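The fingers straddle the grip: its disc at (323,356) is midway between pads at about 190 and 450, and the yellow line still meets the index mark.

```bash
python3 - <<'E'
from h import *
print(atz('w2',323.5,355.5,.137),atz('w1',323,240.5,.137),proj('w2',[.588,.139,.137]))
E
```

```text
[0.58798826 0.13997294 0.137     ] [0.58771338 0.13986754 0.137     ] (np.float64(320.36767465239427), np.float64(356.28543707295995))
```

>>> send_rows(rows="0 0 0 0 0 0;0 0 0 0 0 0;0 0 0 0 0 0;0 0 0 0 0 0;0 0 0 0 0 0;0 0 0 0 0 0;0 0 0 0 0 0;0 0 0 0 0 0", grip=0.02, grip_force=25)

```text
clock: 4.5
tcp_pos: [0.5883, 0.1398, 0.1066]
orientation: [-1.56, 0.207, -0.207]
contact_force: [-1.2, -1.1, 4.9]
grip_width: 0.0331
```

>>> send_rows(rows="0 0 0 0 0 0.06;0 0 0 0 0 0.06;0 0 0 0 0 0.06;0 0 0 0 0 0.06;0 0 0 0 0 0")

```text
clock: 5.0
tcp_pos: [0.5884, 0.1396, 0.1066]
orientation: [-1.57, 0.018, -0.019]
contact_force: [0.7, -0.8, 3.9]
grip_width: 0.0332
```

```bash
python3 - <<'E'
from h import *
o=r.get_obs(); print(o['clock'],o['joints'],o['tcp_pos'],o['contact_force'],o['moment'],o['grip_width'])
snap('wrist','w3');snap('top','t3')
im=cv2.imread('pics/t3.png')[180:280,250:370]
cv2.imwrite('pics/t3c.png',np.hstack([cv2.resize(im,None,fx=3.3,fy=3.3,interpolation=2),cv2.resize(cv2.imread('pics/w3.png')[150:480,150:510],(396,330))]))
E
```

```text
5.0 [-0.46734495  0.50766629  0.17378105  1.84484999 -0.11782181  0.79820009
  1.31457192] [0.58836288 0.13961609 0.10660614] [ 0.66887828 -0.8256904   3.93625995] [-0.01210848 -0.04880533  0.02608821] 0.033221781042416965
```

View pics/t3c.png

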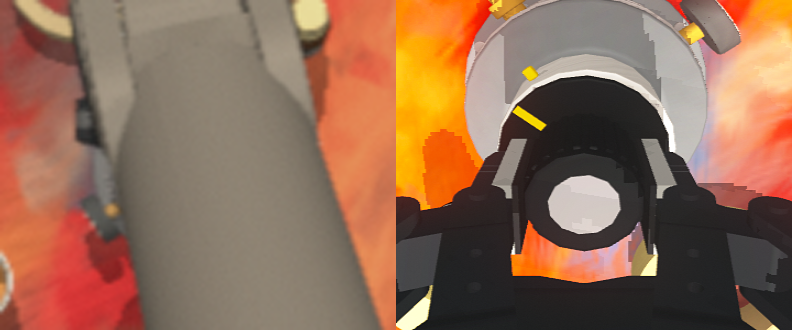

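```bash
python3 - <<'E'
from h import *
c=np.array([.588,.1395])
def an(f,u,v,z): p=atz(f,u,v,z)[:2]-c; return round(np.degrees(np.arctan2(p[1],p[0]))%360,1),round(np.hypot(*p)*1e3,1)
print('before outer/inner/mark',an('w2',260,259,.101),an('w2',288,278,.101),an('w2',257,238,.09))
print('after',an('w3',258.5,248,.101),an('w3',285.5,266,.101),an('w3',272,216,.09))
E
```

```text
before outer/inner/mark (np.float64(215.8), np.float64(29.4)) (np.float64(213.7), np.float64(16.8)) (np.float64(212.0), np.float64(34.6))
after (np.float64(224.6), np.float64(32.2)) (np.float64(219.7), np.float64(20.4)) (np.float64(209.5), np.float64(37.3))
```

Ambiguous (7–11° of cap against 13.8° of tool). I'll turn further the same way and see whether the cap follows.

>>> send_rows(rows="0 0 0 0 0 0.06;0 0 0 0 0 0.06;0 0 0 0 0 0.06;0 0 0 0 0 0.06;0 0 0 0 0 0")

```text
clock: 5.6
tcp_pos: [0.5883, 0.1397, 0.1066]
orientation: [-1.564, -0.17, 0.169]
contact_force: [0.5, -0.5, 4.9]
grip_width: 0.0334
```

```bash
python3 - <<'E'
from h import *
o=r.get_obs(); print(o['clock'],o['joints'],o['tcp_pos'],o['contact_force'],o['moment'],o['grip_width'])
snap('wrist','w4')
cv2.imwrite('pics/w34.png',np.hstack([cv2.resize(cv2.imread(f'pics/{w}.png')[150:480,150:510],(396,330)) for w in('w3','w4')]))
E
```

```text
5.6 [-0.42242517  0.50481973  0.1138335   1.84159576 -0.07689607  0.79873393
  1.5175638 ] [0.58830143 0.13972066 0.10658601] [ 0.5387056  -0.47062879  4.89291979] [-0.05209285  0.01319731  0.00215726] 0.03337597894108326
```

View pics/w34.png

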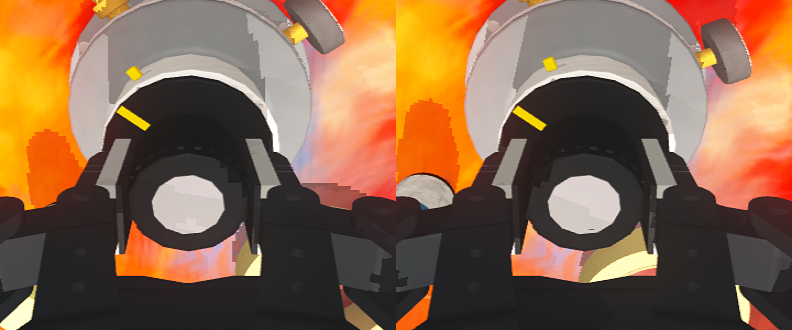

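The line stays put in the hand ((119,107)–(148,128) in both halves) while the index mark moves away from it, so the cap follows well past 7°: anticlockwise is right. On to the end stop.

>>> send_rows(rows="0 0 0 0 0 0.06;0 0 0 0 0 0.06;0 0 0 0 0 0.06;0 0 0 0 0 0.06;0 0 0 0 0 0.06;0 0 0 0 0 0.06;0 0 0 0 0 0.03;0 0 0 0 0 0")

```text
clock: 6.45
tcp_pos: [0.5887, 0.1399, 0.1066]
orientation: [-1.518, -0.474, 0.472]
contact_force: [2.4, 1.0, 4.7]
grip_width: 0.0333
```

```bash
python3 - <<'E'
from h import *
o=r.get_obs(); print(o['clock'],o['joints'],o['tcp_pos'],o['contact_force'],o['moment'],o['grip_width'])
for w in ('w2','w3','w4'):pass
snap('wrist','w5')
cv2.imwrite('pics/w45.png',np.hstack([cv2.resize(cv2.imread(f'pics/{w}.png')[150:480,150:510],(396,330)) for w in('w4','w5')]))
E
```

```text
6.45 [-0.34924157  0.50327609  0.01729358  1.83587199 -0.01216215  0.8011475
  1.8489884 ] [0.58865933 0.13986432 0.10659525] [2.39826758 1.02789133 4.68875758] [ 0.23790889 -0.34932459 -0.68983233] 0.033261092360744315
```

View pics/w45.png

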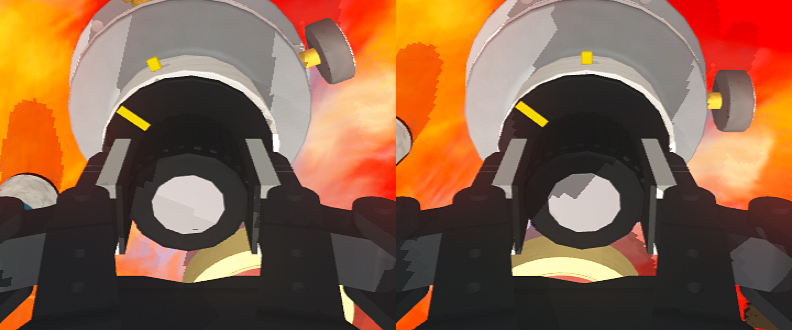

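Moment jumped to −0.69 N m: end stop. Easing back about 4–5°.

>>> send_rows(rows="0 0 0 0 0 -0.035;0 0 0 0 0 -0.035;0 0 0 0 0 0;0 0 0 0 0 0")

```text
clock: 6.9
tcp_pos: [0.5883, 0.1396, 0.1066]
orientation: [-1.53, -0.419, 0.419]
contact_force: [1.5, -0.2, 6.5]
grip_width: 0.0333
```

```bash
python3 - <<'E'
from h import *
o=r.get_obs(); print(o['clock'],o['tcp_pos'],o['orientation'],o['contact_force'],o['moment'],o['grip_width'])
snap('wrist','w6')
cv2.imwrite('pics/w6c.png',cv2.resize(cv2.imread('pics/w6.png')[150:350,200:400],(600,600),interpolation=2))
E
```

```text
6.9 [0.58827081 0.13961296 0.10658775] [-1.53045659 -0.4194407   0.41867655] [ 1.51934752 -0.19945215  6.53720642] [ 0.08258767 -0.29124067  0.0038813 ] 0.03330234180897002
```

View pics/w6c.png

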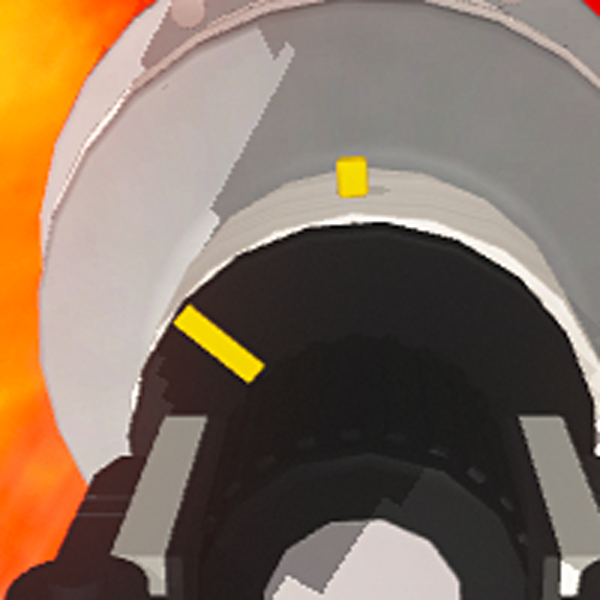

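```bash
python3 - <<'E'
from h import *
c=np.array([.588,.1395])
def an(f,u,v,z): p=atz(f,u,v,z)[:2]-c; return round(np.degrees(np.arctan2(p[1],p[0]))%360,1),round(np.hypot(*p)*1e3,1)
print(an('w6',261,255.5,.101),an('w6',285.3,274,.101),an('w6',317.3,210,.09))
print(an('w5',150+122/1.1,150+106/1.1,.101),an('w5',150+149/1.1,150+125/1.1,.101),an('w5',150+191/1.1,150+58/1.1,.09))
E
```

```text
(np.float64(259.0), np.float64(29.8)) (np.float64(257.6), np.float64(18.4)) (np.float64(213.1), np.float64(34.7))
(np.float64(258.6), np.float64(31.8)) (np.float64(253.8), np.float64(20.9)) (np.float64(213.1), np.float64(37.1))
```

>>> send_rows(rows="0 0 0.001 0 0 0;0 0 0.001 0 0 0;0 0 0.001 0 0 0;0 0 0.001 0 0 0;0 0 0 0 0 0")

```text
clock: 7.45
tcp_pos: [0.588, 0.1394, 0.1103]
orientation: [-1.53, -0.42, 0.42]
contact_force: [4.3, -1.0, -0.5]
grip_width: 0.0332
```

No upward resistance (−0.5 N) after 3.7 mm, beyond the 2 mm locked play. Lifting on gently.

>>> send_rows(rows="0 0 0.002 0 0 0;0 0 0.002 0 0 0;0 0 0.002 0 0 0;0 0 0 0 0 0")

```text
clock: 7.85
tcp_pos: [0.5871, 0.1399, 0.1163]
orientation: [-1.529, -0.419, 0.422]
contact_force: [0.5, 0.0, -0.6]
grip_width: 0.0332
```

```bash
python3 - <<'E'
from h import *
o=r.get_obs(); print(o['clock'],o['tcp_pos'],o['contact_force'],o['moment'])
snap('scene','s7')
cv2.imwrite('pics/s7c.png',cv2.resize(cv2.imread('pics/s7.png')[200:300,260:360],(600,600),interpolation=2))
E
```

```text
7.85 [0.58712071 0.13987719 0.11626586] [ 0.46735425  0.03556689 -0.59214853] [ 0.05496259 -0.01960914  0.02560028]
```

View pics/s7c.png

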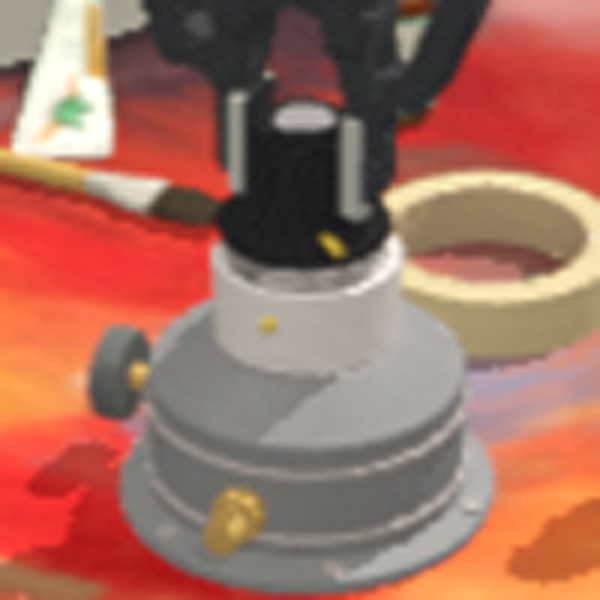

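The flange has left the rim (lower edge near (290,265)) and the cap rises with the hand. Lifting to about 90–95 mm above the mouth.

>>> send_rows(rows="0 0 0.003 0 0 0;0 0 0.003 0 0 0;0 0 0.003 0 0 0;0 0 0.003 0 0 0;0 0 0.003 0 0 0;0 0 0.007 0 0 0;0 0 0.007 0 0 0;0 0 0.007 0 0 0;0 0 0.007 0 0 0;0 0 0.007 0 0 0;0 0 0.007 0 0 0;0 0 0.007 0 0 0;0 0 0.007 0 0 0;0 0 0.007 0 0 0;0 0 0.005 0 0 0;0 0 0.002 0 0 0;0 0 0 0 0 0;0 0 0 0 0 0;0 0 0 0 0 0")

```text
clock: 9.8
tcp_pos: [0.5878, 0.1396, 0.2009]
orientation: [-1.53, -0.42, 0.421]
contact_force: [-0.1, -0.4, -0.4]
grip_width: 0.033
```

```bash
python3 - <<'E'
from h import *
o=r.get_obs(); print(o['clock'],o['tcp_pos'],o['orientation'],o['contact_force'],o['moment'],o['grip_width'])
snap('scene','s8');snap('wrist','w8')
a=cv2.resize(cv2.imread('pics/s8.png')[150:310,210:400],(570,480),interpolation=2)
cv2.imwrite('pics/s8c.png',a)
E
```

```text
9.8 [0.58777364 0.13960707 0.20094406] [-1.52967771 -0.41965694  0.42075609] [-0.13029689 -0.36895595 -0.39603662] [-0.00592172 -0.04550707  0.00747194] 0.032993065208768574
```

View pics/s8c.png

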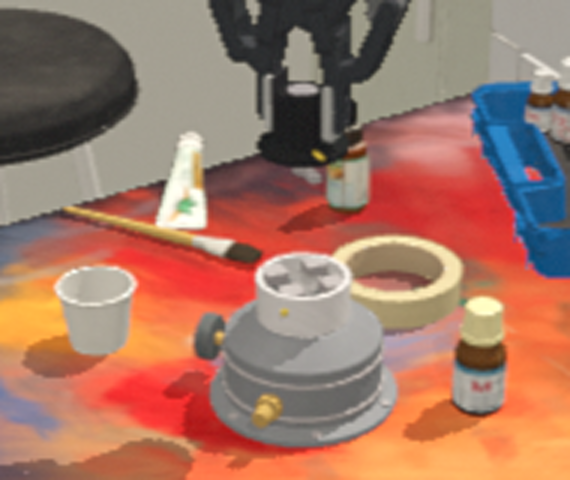

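View pics/w8.png

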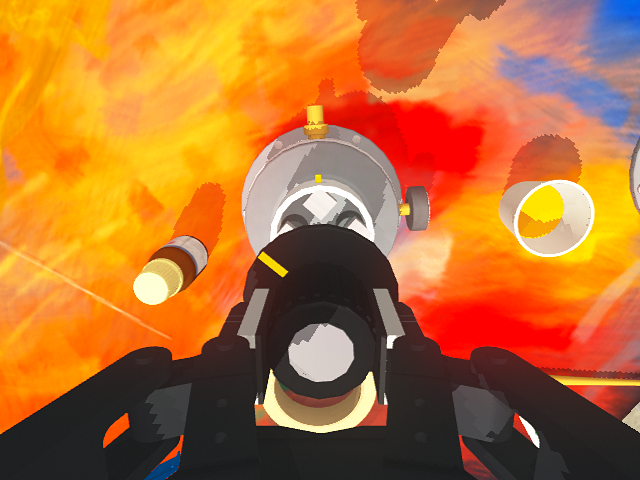

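The cap is upright in the jaws above the open mouth (crop (305,110), mouth at (305,275)). The cup, bottle and tape are where they were. Handing in.

```bash
python3 -c "
from h import *
print(r.hand_in())"
```

```text
the job is handed in; nothing more can be done
None
```

The cap is off the right-hand pot. I handed in with the gripper still holding it upright, its underside about 94 mm above the open mouth.

- **Thread:** it turned freely anticlockwise seen from above, with no stop at 7°, so the other way was never needed. The end stop showed as a jump in the wrist moment to about −0.7 N m.
- **Lift:** before lifting I eased the cap back about 4°, and the moment fell to zero. It then rose without resistance, with the vertical force no more than about the cap's own weight.
- **Last checks:** at 9.8 s of the 48 s allowed, the final pictures showed the cap level in the jaws and centred over the open neck. The mixing cup, brown bottle and tape roll looked unmoved.
- **What disagreed:** the first picture, after a 14° tool turn, suggested the cap had moved only 7–11°. I turned further and saw the cap following the fingers before going on. A sideways force of 4.3 N appeared early in the lift and was gone 6 mm higher.

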